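# Tip the rubbing stones into the soaking bowl

### The job

First work the hand pump lever on the suction stand at least three full strokes, each fully down and fully back up, so the stand grips the soaking bowl. Then take the wooden tray by its leaning handle and tip it close over the bowl, so that all four rubbing stones slide gently off its open end into the bowl; do not touch the stones with the gripper, shift the bowl or disturb the lacquer bowl, jar and brush nearby. Finally stand the empty tray flat on the bench and let go.

Things in the scene. Friction and masses are not known exactly. Their poses are not given: they have to be found in the camera images.
- tray: Pale wooden tray, 160 mm long (own x) by 100 mm wide (own y) plus 6 mm handle posts outside each side (112 mm over them), floor 5 mm thick, 5 mm walls to 29 mm height on both sides and on the -x end; the +x end is open, and there the pieces slide off. Origin: centre of its underside; z up. About 0.24 kg; its friction with the stones is not known (they begin to slide somewhere between 20 and 40 degrees of tilt). A dark handle bridges its width: see tray_grip.
- tray_grip (a point): Centre of the tray's handle grip, a flat wooden bar 10 mm thick, 32 mm high and 100 mm wide (along the tray's y), at (-7, 0, 81) mm in the tray's frame; axes as the tray's. The bar leans back 25 degrees: its upward direction, in the tray's frame, is (-0.423, 0, 0.906), away from the open end, and its flat faces look along (0.906, 0, 0.423). Clear space under it: about 55 mm above the tray's floor.
- tray_lip (a point): Middle of the edge of the tray's open end, on the floor's upper face: (80, 0, 5) mm in the tray's frame; axes as the tray's.
- bowl: Plain earthenware soaking bowl standing on the stand's rubber pad: outer rim radius 85 mm, height 80 mm, wall 5 mm, inner floor 6 mm above its origin, foot radius 38 mm. Origin: centre of its underside (24 mm above the bench, so the rim is 104 mm above it). Loose, 0.7 kg.
- stand: Dark steel suction stand fixed to the bench: plate 190 x 190 x 18 mm with a 6 mm rubber pad at its middle; a 60 mm wide wing on its +y side carries the hand pump. Origin: centre of the underside; z up.
- pump (a joint): Angle of the sprung pump lever: 0 at rest, fully up; 0.40 rad fully down at its stop. It swings in the stand's x-z plane about a hinge (along the stand's y) at (60, 135, 62) mm in the stand's frame. At the pad it takes about 2.5 N to start and 7 N to reach the stop, and it springs back up by itself.
- pump_pad (a point): Middle of the upper face of the black press pad (40 x 34 mm) at the lever's free end, at (-37, 135, 89) mm in the stand's frame at rest and (-39, 135, 49) mm fully down; the pad slopes 0.2 rad up towards its free end at rest and as much down at the stop.
- stone1: Grey rubbing stone, a rounded block 30 x 24 x 20 mm, lying on the tray; origin: centre of its underside. About 30 g.
- stone2: Grey rubbing stone, a rounded block 32 x 22 x 18 mm, lying on the tray; origin: centre of its underside. About 30 g.
- stone3: Grey rubbing stone, a rounded block 28 x 25 x 22 mm, lying on the tray; origin: centre of its underside. About 30 g.
- stone4_center (a point): Centre of the fourth grey rubbing stone, a disc 27 mm across and 20 mm high lying on the tray. About 25 g.
- stone4: The same disc stone; origin: centre of its underside.
- lacquer_bowl: Bystander: dark lacquered bowl, rim radius 70 mm, height 65 mm; origin: centre of its underside. Leave alone.
- jar: Bystander: blue ceramic jar with a wooden cap, radius 35 mm, about 80 mm high; origin: centre of its underside. Leave alone.
- brush: Bystander: brush 170 mm long lying along its own x, beside the tray; origin: middle of its underside. Leave alone.

How it is judged:
On the way, in this order (a step that is already met when the one before it is completed fails the run):
1. the pump lever is pressed fully down (value of joint pump above 0.34 rad), for 0.02 s.
2. the pump lever is let fully up (value of joint pump below 0.06 rad), for 0.02 s.
3. the pump lever is pressed fully down (value of joint pump above 0.34 rad), for 0.02 s.
4. the pump lever is let fully up (value of joint pump below 0.06 rad), for 0.02 s.
5. the pump lever is pressed fully down (value of joint pump above 0.34 rad), for 0.02 s.
6. the pump lever is let fully up (value of joint pump below 0.06 rad), for 0.02 s.
7. the tray is tipped with its open end over the bowl (horizontal distance between tray_lip and bowl below 0.1 m and height (world z) of tray_lip above 0.09 m and angle between tray's own z axis and vertical above 0.25 rad), for 0.1 s.
8. all four stones lie in the bowl (horizontal distance between each of stone1, stone2, stone3, stone4_center and bowl below 0.078 m and z of stone1 in the frame of bowl between 0 and 0.075 m and z of stone2 in the frame of bowl between 0 and 0.075 m and z of stone3 in the frame of bowl between 0 and 0.075 m and z of stone4_center in the frame of bowl between 0 and 0.075 m), for 0.2 s.
At the end, for the whole second after the job is handed in: All four stones lie inside the soaking bowl (within 78 mm of its axis, below 75 mm in it) at rest; the bowl stands upright (within 0.1 rad) and within 20 mm of its starting place on the stand; the tray lies flat on the bench (underside within 10 mm of it, tilt below 0.06 rad), released and still (all of step 8 and distance of bowl from where it was at the start of the episode below 0.02 m and angle between bowl's own z axis and vertical below 0.1 rad and height (world z) of tray below 0.01 m and angle between tray's own z axis and vertical below 0.06 rad and linear speed of tray below 0.02 m/s and linear speed of each of stone1, stone2, stone3, stone4 below 0.05 m/s); the robot touches nothing.
It fails at once if a stone is touched by the gripper's fingers (over 0.5 N) (contact force between the fingers and stone1 above 0.5 N or contact force between the fingers and stone2 above 0.5 N or contact force between the fingers and stone3 above 0.5 N or contact force between the fingers and stone4 above 0.5 N).
It fails at once if a stone goes faster than 1.6 m/s: tipped too suddenly or dropped from too high (linear speed of any of stone1, stone2, stone3, stone4 above 1.6 m/s).
It fails at once if the soaking bowl is shifted over 30 mm or tilted over 0.3 rad (distance of bowl from where it was at the start of the episode above 0.03 m or angle between bowl's own z axis and vertical above 0.3 rad).
It fails at once if the lacquer bowl, jar or brush is shifted over 30 mm (distance of any of lacquer_bowl, jar, brush from where it was at the start of the episode above 0.03 m).
It also fails if it takes over 72 s, if anything falls off the work surface, if the arm or the gripper's body presses on something with over 40 N, if the wrist force passes 120 N, or if a joint passes its speed limit or range.

### The arm

A 7-joint arm with a two-finger parallel gripper is mounted at the origin on the work surface. World frame = base frame: x ahead of the robot, y to its left, z up, the work surface at z = 0. Lengths are in m, angles in rad, forces in N, time in s.
With the tool pointing down it reaches from about 0.4 to 0.85 m from the base axis. Payload 10.4 kg.
Tool frame: the origin (TCP) lies at the very end of the fingers, on their centre line; the grasp point (between the pads) lies 19 mm behind it; z points along the fingers, y is the line along which they close (so a half turn about z gives the same grasp; the last joint's range is limited). The gripper opens to 87 mm and grips with 3 to 60 N. Pads are 19 mm wide; open, the fingers measure 117 mm over their backs; the gripper's body (75 mm by 190 mm) begins 51 mm behind the grasp point.
Start: joints at [-1.27, 0.332, -0.065, 1.46, 0.022, 1.35, -0.088], TCP at [0.199, 0.593, 0.223] pointing down, gripper open.
Joint ranges: [-2.6, 2.6], [-0.5, 2.12], [-1.47, 1.34], [0.16, 2.42], [-1.27, 4.41], [0.06, 2.06], [-2.6, 2.6]. Speed limits (rad/s): [2.22, 2.22, 2.79, 2.79, 3.14, 3.14, 3.14].

### API

Orientations are given as [roll, pitch, yaw] about the fixed x, y, z axes, in that order (R = Rz(yaw) Ry(pitch) Rx(roll)).
In Python, from cell import get_obs, get_image, camera_params, sign_off gives the robot as it stands.
- The arm moves only by the shell command python3 -m creep 'ROWS' [FORCE]. ROWS is JSON, a list that holds one entry, the list of rows, each a list of 7 numbers: the shift along the world's x, y, z in mm, then the turn, a rotation vector about the world's x, y, z in degrees, then the gripper command: -1 is shut, 1 is fully open, values between are in proportion. A call has 1 to 20 rows; each row is the pose to reach, as a shift and turn from the pose commanded when the call began; what a row does not reach only later rows make up. A row lasts 1/8 s, in which the tool goes at most 62.5 mm and 10.7 degrees, less where a joint would pass 70% of its speed; a pose out of reach is approached as far as the arm can. A call with a gripper value outside its range is refused whole. The fingers move at their own pace and stop on an object; FORCE is the grip in N (left out, the last holds). Time passes only in rows, so rows that repeat a pose let the fingers close. It gives the time, the measured TCP pose, the force, the opening and the grip force at its end, in the units of the state.
- get_obs(): the state, without advancing time (a new reading comes with each control period).
- get_image(name): name is "side" or "top"; returns (picture, depth): 400x640x3 uint8, red, green, blue; 400x640 float32, m along the optical axis (not along the pixel's ray), 0 where there is no reading.
- camera_params(name): a dict with "fov_y" (degrees; the focal length in pixels is half the picture's height over the tangent of half this angle, whatever the lens; pixels are square), "cx", "cy" (the principal point, pixels), "dist" ([k1, k2, p1, p2, k3] as OpenCV has them; the pictures are not rectified), "pose" (4x4, takes a point from camera to world coordinates). Camera axes: x right, y up, looking along -z (the intrinsics and any distortion apply to the point x, -y, -z); pixel columns grow to the right and rows downward; lengths in m; the calibration is good to about 2 mm. A picture is of the moment at which its call begins. camera_params takes no time and is no camera call.
- sign_off(): hands the job in; it is judged then, once.
The state is a dict: "t": time; "joint_pos": joint angles; "joint_velocities": joint speeds; "tau": joint torques, N m; "eef_pos": TCP position; "eef_rot": TCP orientation; "wrist_force": force on the tool from outside, world axes, zero at the start; "wrist_torque": the same for the moment, N m; "width": finger opening in m; "finger_force": force on a finger pad.
Only numpy, scipy, OpenCV 4.12 (cv2) and the standard library are available. Lean on these libraries where they do the work, as an engineer would, in place of code of your own. Each camera call takes 0.05 s, during which the arm holds its last target. There are 200 camera calls.

## Working session

There is one attempt and no reset: what is moved stays moved. The work goes in short steps, Python scripts to look and compute and a shell command to move; the robot and the scene stay as the last step left them, time stands still between calls to the robot, and variables do not carry over. Pictures are saved under pics/ and viewed, at most 10 in all, crops included, and the job is handed in when it is done.

```bash
mkdir -p pics
cat > h.py <<'E'
import numpy as np, cv2
from cell import get_obs,get_image,camera_params
def cam(n):
    p=camera_params(n); f=200/np.tan(np.radians(p['fov_y'])/2)
    return np.array([[f,0,p['cx']],[0,f,p['cy']],[0,0,1]]),np.array(p['dist'],float),np.array(p['pose'])
def cloud(n,d):
    K,D,T=cam(n); v,u=np.mgrid[0:400,0:640]
    q=cv2.undistortPoints(np.stack([u,v],-1).reshape(-1,1,2).astype(float),K,D).reshape(400,640,2)
    P=np.stack([q[...,0]*d,-q[...,1]*d,-d],-1)
    return P@T[:3,:3].T+T[:3,3]
def snap(n,name):
    im,d=get_image(n); cv2.imwrite(f'pics/{name}.png',im[...,::-1]); np.save(f'pics/{name}.npy',cloud(n,d)); np.save(f'pics/{name}_d.npy',d); return im,d
E
python3 - <<'E'
from h import *
for n in('top','side'):
    im,d=snap(n,n+'0'); print(cam(n))
o=get_obs();print(o['eef_pos'],o['eef_rot'],o['t'])
a=cv2.imread('pics/top0.png');cv2.imwrite('pics/top0b.png',cv2.resize(a,(800,500)))
E
```

```text
(array([[512.78877812,   0.        , 315.51817283],
       [  0.        , 512.78877812, 196.534334  ],
       [  0.        ,   0.        ,   1.        ]]), array([-0.14450751,  0.        ,  0.        ,  0.        ,  0.        ]), array([[ 2.26314566e-02,  9.93629309e-01, -1.10402055e-01,
         4.19440456e-01],
       [-9.99741408e-01,  2.27383659e-02, -2.90732712e-04,
        -4.09255434e-02],
       [ 2.22148177e-03,  1.10380086e-01,  9.93886966e-01,
         1.31521571e+00],
       [ 0.00000000e+00,  0.00000000e+00,  0.00000000e+00,
         1.00000000e+00]]))
(array([[421.89142091,   0.        , 322.32429118],
       [  0.        , 421.89142091, 193.66596952],
       [  0.        ,   0.        ,   1.        ]]), array([-0.1085364,  0.       ,  0.       ,  0.       ,  0.       ]), array([[ 0.76204391,  0.35253328, -0.54314764,  0.00727138],
       [-0.64752338,  0.41694806, -0.63786189, -0.65632312],
       [ 0.00159681,  0.83777956,  0.54600627,  0.63145726],
       [ 0.        ,  0.        ,  0.        ,  1.        ]]))
[0.19877344 0.59219989 0.22186256] [-3.14038684e+00  3.76332897e-05  2.81776995e+00] 0.1
```

View pics/top0.png

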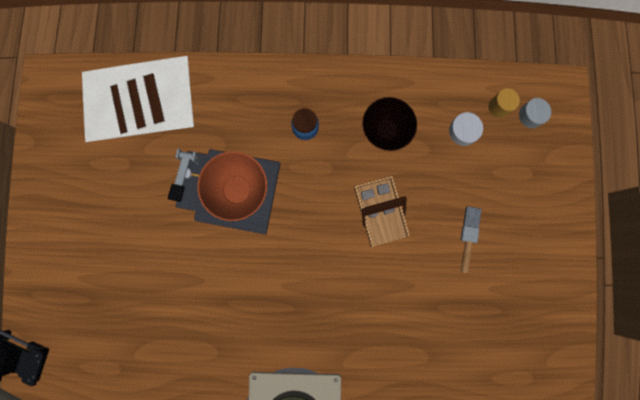

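View pics/side0.png

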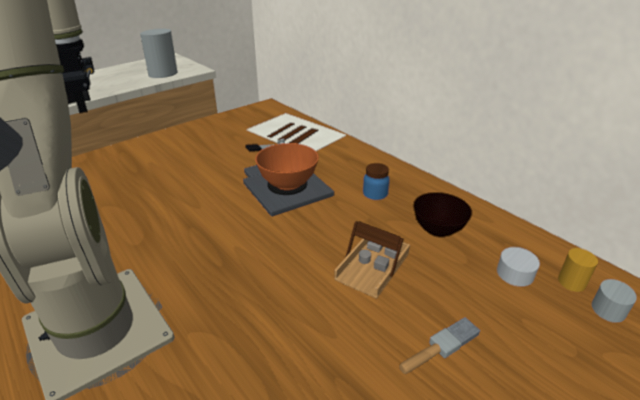

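Run:
```python
from h import *
a=cv2.imread('pics/top0.png')
c1=cv2.resize(a[165:255,340:420],None,fx=5,fy=5,interpolation=cv2.INTER_CUBIC)
c2=cv2.resize(a[140:240,160:290],None,fx=3,fy=3,interpolation=cv2.INTER_CUBIC)
H=np.zeros((450,800,3),np.uint8);H[:450,:400]=c1;H[:300,405:795]=c2
cv2.imwrite('pics/crop.png',H)
P=np.load('pics/top0.npy')
for n,(u,v) in dict(bowlc=(236,190),rimL=(200,187),rimR=(267,187),pad=(176,194),tl=(358,186),tr=(395,179),bl=(373,244),br=(407,237),barL=(364,212),barR=(403,201),stone=(383,188),jar=(305,118),bench=(330,300)).items(): print(n,P[v,u].round(4))
```

```text
bowlc [0.5737 0.1606 0.0342]
rimL [0.5713 0.2382 0.0985]
rimR [0.5855 0.0841 0.0158]
pad [0.5537 0.2979 0.0925]
tl [ 0.5918 -0.1476  0.0276]
tr [ 6.161e-01 -2.461e-01  2.000e-04]
bl [ 0.446  -0.1875  0.0267]
br [ 0.4663 -0.2788 -0.0031]
barL [ 0.521  -0.1579  0.0882]
barR [ 0.5497 -0.252   0.0888]
stone [ 0.5879 -0.211   0.03  ]
jar [ 0.7514 -0.0101  0.0802]
bench [ 0.302  -0.0833 -0.0006]
```

View pics/crop.png

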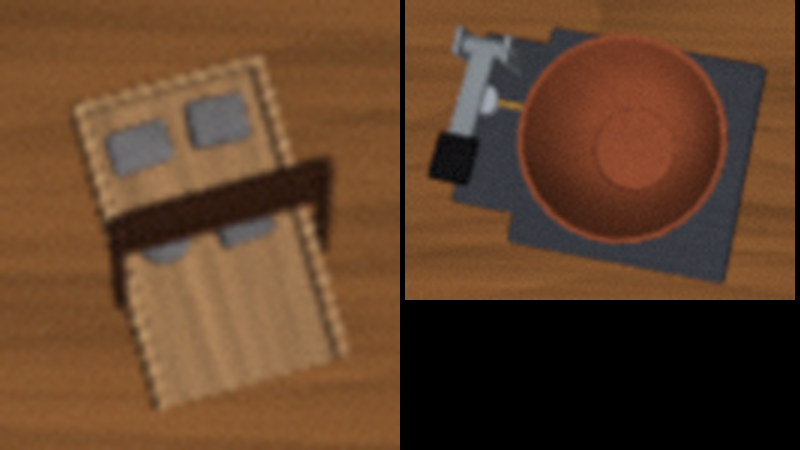

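Run:
```python
from h import *
P=np.load('pics/top0.npy')
def reg(x0,x1,y0,y1,z0,z1):
    m=(P[...,0]>x0)&(P[...,0]<x1)&(P[...,1]>y0)&(P[...,1]<y1)&(P[...,2]>z0)&(P[...,2]<z1)
    return P[m]
def rect(q): return cv2.minAreaRect((q[:,:2]*1000).astype(np.float32))
q=reg(.42,.66,-.32,-.1,.004,.04);print('tray>4mm',len(q),rect(q))
q=reg(.42,.66,-.32,-.1,.022,.034);print('walls',len(q),rect(q))
q=reg(.42,.66,-.32,-.1,.07,.12);print('bar',len(q),rect(q),q[:,2].min(),q[:,2].max(),q.mean(0))
b=reg(.45,.7,.06,.25,.09,.115); e=cv2.minEnclosingCircle((b[:,:2]*1000).astype(np.float32));print('rim',len(b),e,np.median(b[:,2]))
s=reg(.44,.72,.02,.34,.012,.03);print('stand',len(s),rect(s), cv2.boxPoints(rect(s)))
pd=reg(.52,.58,.27,.33,.07,.13);print('pad',len(pd),rect(pd),pd.mean(0))
```

```text
tray>4mm 2155 ((539.6771850585938, -209.80078125), (238.5296173095703, 218.999267578125), 0.1675446480512619)
walls 534 ((530.8583984375, -208.39736938476562), (159.81849670410156, 111.0134048461914), 16.923892974853516)
bar 399 ((536.9815063476562, -206.6776885986328), (22.8929386138916, 111.92479705810547), 14.884511947631836) 0.0700731743457772 0.10151405982261985 [ 0.53688175 -0.20594638  0.08842978]
rim 827 ((576.1915893554688, 160.53395080566406), 84.547119140625) 0.10157310899818972
stand 2773 ((578.57470703125, 188.11026000976562), (243.6351776123047, 190.83294677734375), 80.54515075683594) [[464.44342   83.62162 ]
 [652.684     52.273415]
 [692.706    292.5989  ]
 [504.4654   323.9471  ]]
pad 227 ((559.8796997070312, 301.4775085449219), (35.074554443359375, 42.83361053466797), 82.19705963134766) [0.55879907 0.30000985 0.08834955]
```

```bash
python3 -m creep '[[[362,-291,-72,0,0,-56,-1],[362,-291,-72,0,0,-56,-1],[362,-291,-72,0,0,-56,-1],[362,-291,-72,0,0,-56,-1],[362,-291,-72,0,0,-56,-1],[362,-291,-72,0,0,-56,-1],[362,-291,-72,0,0,-56,-1],[362,-291,-72,0,0,-56,-1],[362,-291,-72,0,0,-56,-1],[362,-291,-72,0,0,-56,-1],[362,-291,-72,0,0,-56,-1],[362,-291,-72,0,0,-56,-1]]]' 40; python3 -c "
from cell import *
o=get_obs();print(o['joint_pos'],o['eef_pos'],o['eef_rot'])"
```

```text
t: 1.6
eef_pos: [0.5602, 0.3026, 0.1508]
eef_rot: [3.141, -0.0, 1.842]
wrist_force: [0.2, 0.4, -0.2]
width: 0.0004
finger_force: 0.0
[-0.78626559  0.40715516  0.28594889  1.53529739 -0.11980708  1.21597265
 -0.20960416] [0.56020744 0.30255563 0.15079328] [ 3.14132478e+00 -4.60424195e-04  1.84201470e+00]
```

```bash
python3 -m creep '[[[0,-2,-45,0,0,0,-1],[0,-2,-60,0,0,0,-1],[0,-2,-75,0,0,0,-1],[0,-2,-90,0,0,0,-1],[0,-2,-100,0,0,0,-1],[0,-2,-103,0,0,0,-1],[0,-2,-103,0,0,0,-1]]]'
```

```text
t: 2.48
eef_pos: [0.5617, 0.3005, 0.0513]
eef_rot: [3.139, -0.002, 1.84]
wrist_force: [-11.4, -4.7, 25.9]
width: 0.0006
finger_force: 14.3
```

```bash
python3 -m creep '[[[0,0,25,0,0,0,-1],[0,0,50,0,0,0,-1],[0,0,60,0,0,0,-1],[0,0,60,0,0,0,-1],[0,0,60,0,0,0,-1],[0,0,30,0,0,0,-1],[0,0,15,0,0,0,-1],[0,0,5,0,0,0,-1],[0,0,0,0,0,0,-1],[0,0,0,0,0,0,-1]]]';python3 -m creep '[[[0,0,25,0,0,0,-1],[0,0,50,0,0,0,-1],[0,0,60,0,0,0,-1],[0,0,60,0,0,0,-1],[0,0,60,0,0,0,-1],[0,0,30,0,0,0,-1],[0,0,15,0,0,0,-1],[0,0,5,0,0,0,-1],[0,0,0,0,0,0,-1],[0,0,0,0,0,0,-1]]]';python3 -m creep '[[[0,0,25,0,0,0,-1],[0,0,50,0,0,0,-1],[0,0,60,0,0,0,-1],[0,0,60,0,0,0,-1],[0,0,60,0,0,0,-1],[0,0,30,0,0,0,-1],[0,0,15,0,0,0,-1],[0,0,5,0,0,0,-1],[0,0,0,0,0,0,-1],[0,0,0,0,0,0,-1]]]'; python3 -m creep '[[[0,0,30,0,0,0,-1],[0,0,60,0,0,0,-1],[0,0,110,0,0,0,0],[0,0,153,0,0,0,0.3],[0,0,153,0,0,0,0.3]]]'
python3 - <<'E'
from h import *
im,d=snap('top','top1');snap('side','side1')
P=np.load('pics/top1.npy')
def reg(x0,x1,y0,y1,z0,z1):
    m=(P[...,0]>x0)&(P[...,0]<x1)&(P[...,1]>y0)&(P[...,1]<y1)&(P[...,2]>z0)&(P[...,2]<z1)
    return P[m]
pd=reg(.52,.60,.27,.33,.03,.13);print(pd.mean(0),len(pd))
b=reg(.45,.7,.06,.25,.09,.115);print(cv2.minEnclosingCircle((b[:,:2]*1000).astype(np.float32)))
E
```

```text
t: 3.72
eef_pos: [0.5611, 0.3001, 0.0509]
eef_rot: [3.141, -0.001, 1.84]
wrist_force: [-13.2, -5.1, 35.6]
width: 0.0003
finger_force: 18.4
t: 4.97
eef_pos: [0.5611, 0.3, 0.0509]
eef_rot: [3.141, -0.001, 1.84]
wrist_force: [-13.9, -6.5, 35.2]
width: 0.0002
finger_force: 18.6
t: 6.22
eef_pos: [0.5611, 0.3001, 0.0509]
eef_rot: [3.141, -0.001, 1.84]
wrist_force: [-14.1, -5.1, 35.4]
width: 0.0005
finger_force: 18.6
t: 6.85
eef_pos: [0.5623, 0.3, 0.2037]
eef_rot: [3.137, -0.001, 1.84]
wrist_force: [1.1, -0.5, -1.3]
width: 0.0228
finger_force: 0.0
[0.5672202  0.29644443 0.08597454] 241
((576.6582641601562, 160.6315460205078), 84.99825286865234)
```

```bash
python3 -m creep '[[[4,-250,20,0,0,0,0.3],[4,-250,20,0,0,0,0.3],[4,-250,20,0,0,0,0.3],[4,-250,20,0,0,0,0.3],[4,-498,0,-6.7,24.1,0,0.3],[4,-498,0,-6.7,24.1,0,0.3],[4,-498,0,-6.7,24.1,0,0.3],[4,-498,0,-6.7,24.1,0,0.3],[4,-498,0,-6.7,24.1,0,0.3],[4,-498,0,-6.7,24.1,0,0.3],[4,-498,0,-6.7,24.1,0,0.3]]]'
python3 - <<'E'
from h import *
from scipy.spatial.transform import Rotation as R
o=get_obs();r=R.from_euler('xyz',o['eef_rot']).as_matrix()
print(o['joint_pos'],o['eef_pos'],'z',r[:,2],'y',r[:,1])
u=np.array([.4075,.1125,.906]);g=np.array([.5375,-.2063,.081])
for s in(60,0): print(s,((g+(s-19)/1000*u-o['eef_pos'])*1000).round(1))
E
```

```text
t: 8.32
eef_pos: [0.5651, -0.1967, 0.1999]
eef_rot: [-2.705, -0.001, 1.843]
wrist_force: [0.1, -0.4, 0.6]
width: 0.0567
finger_force: 0.0
[-0.17903937  0.63210711  0.5391604   1.24452206 -0.0677486   1.70776185
  0.60435791] [ 0.56507648 -0.19670689  0.1998942 ] z [-0.40783354 -0.11312845 -0.90602084] y [ 0.87260995  0.24377473 -0.4232325 ]
60 [-10.9  -5.  -81.7]
0 [ -35.3  -11.7 -136.1]
```

```bash
python3 -m creep '[[[-11,-5,-60,0,0,0,0.3],[-11,-5,-82,0,0,0,0.3],[-19,-7,-100,0,0,0,0.3],[-27,-9,-118,0,0,0,0.3],[-35,-12,-136,0,0,0,0.3],[-35,-12,-136,0,0,0,0.3],[-35,-12,-136,0,0,0,0],[-35,-12,-136,0,0,0,-0.4],[-35,-12,-136,0,0,0,-1],[-35,-12,-136,0,0,0,-1],[-35,-12,-136,0,0,0,-1],[-35,-12,-136,0,0,0,-1]]]' 45
python3 - <<'E'
from h import *
snap('side','side2');a=cv2.imread('pics/side2.png')
cv2.imwrite('pics/s2c.png',cv2.resize(a[150:320,280:480],None,fx=3,fy=3,interpolation=cv2.INTER_CUBIC))
E
```

```text
t: 9.82
eef_pos: [0.5296, -0.2105, 0.0648]
eef_rot: [-2.705, 0.0, 1.84]
wrist_force: [-0.9, -0.2, 2.3]
width: 0.0099
finger_force: 44.9
```

View pics/s2c.png

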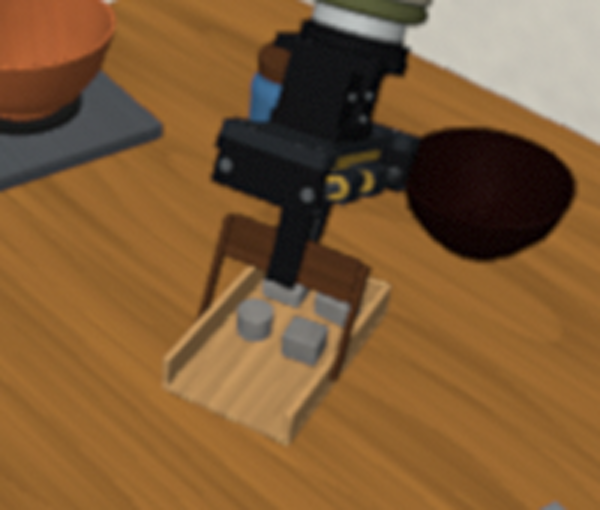

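```bash
python3 -m creep '[[[0,0,3,0,0,0,-1],[0,0,8,0,0,0,-1],[0,0,16,0,0,0,-1],[0,0,28,0,0,0,-1],[0,0,43,0,0,0,-1],[0,0,60,0,0,0,-1],[0,0,78,0,0,0,-1],[0,0,96,0,0,0,-1],[0,0,113,0,0,0,-1],[0,0,127,0,0,0,-1],[0,0,136,0,0,0,-1],[0,0,140,0,0,0,-1],[0,0,140,0,0,0,-1]]]'
python3 - <<'E'
from h import *
snap('side','side3');a=cv2.imread('pics/side3.png')
cv2.imwrite('pics/s3c.png',cv2.resize(a[80:320,230:480],None,fx=2.4,fy=2.4,interpolation=cv2.INTER_CUBIC))
E
```

```text
t: 11.5
eef_pos: [0.5298, -0.2104, 0.2044]
eef_rot: [-2.705, 0.001, 1.841]
wrist_force: [-0.2, 0.6, -2.9]
width: 0.0096
finger_force: 44.9
```

View pics/s3c.png

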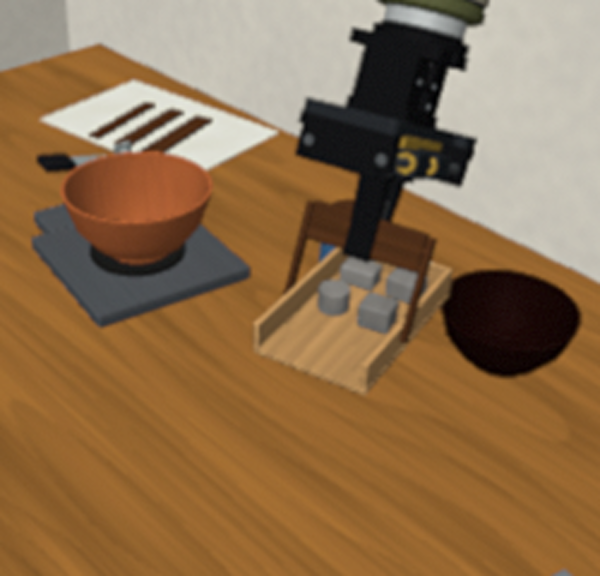

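```bash
python3 -m creep '[[[1,4,0,0,0,0,-1],[4,12,0,0,0,0,-1],[10,28,0,0,0,0,-1],[18,48,0,0,0,0,-1],[26,72,0,0,0,0,-1],[36,100,0,0,0,0,-1],[48,131,0,0,0,0,-1],[61,167,0,0,0,0,-1],[73,199,0,0,0,0,-1],[85,231,0,0,0,0,-1],[98,267,0,0,0,0,-1],[110,299,0,0,0,0,-1],[120,326,0,0,0,0,-1],[128,350,0,0,0,0,-1],[136,370,0,0,0,0,-1],[142,386,0,0,0,0,-1],[145,394,0,0,0,0,-1],[146,398,0,0,0,0,-1],[146,398,0,0,0,0,-1],[146,398,0,0,0,0,-1]]]'
python3 - <<'E'
from h import *
o=get_obs();print(o['joint_pos']);p=o['eef_pos']
snap('top','top4');a=cv2.imread('pics/top4.png')
cv2.imwrite('pics/t4c.png',cv2.resize(a[100:260,150:330],None,fx=3,fy=3,interpolation=cv2.INTER_CUBIC))
tx=-np.array([np.cos(np.radians(15.4)),np.sin(np.radians(15.4))]);b=np.array([.5763,.1605])
for th,lz,off in[(16,.112,-25),(22,.105,-25),(30,.097,-25),(40,.095,-25),(50,.097,-25)]:
    t=np.radians(th);h=79*np.cos(t)-58.8*np.sin(t);v=-79*np.sin(t)-58.8*np.cos(t)
    xy=b+(off-h)/1000*tx
    print(th,((xy-p[:2])*1000).round(),round((lz-v/1000-p[2])*1000),(-th*np.array([-.266,.964])).round(1))
E
```

```text
t: 14.05
eef_pos: [0.6758, 0.187, 0.2048]
eef_rot: [-2.705, 0.001, 1.84]
wrist_force: [0.7, 0.7, -4.2]
width: 0.0097
finger_force: 44.9
[-0.46641589  0.94911344  0.41241949  0.67112691 -0.305656    1.99946376
  0.05992615]
16 [-18.  -4.] -15 [  4.3 -15.4]
22 [-26.  -6.] -16 [  5.9 -21.2]
30 [-38.  -9.] -17 [  8.  -28.9]
40 [-54. -14.] -14 [ 10.6 -38.6]
50 [-70. -18.] -9 [ 13.3 -48.2]
```

View pics/t4c.png

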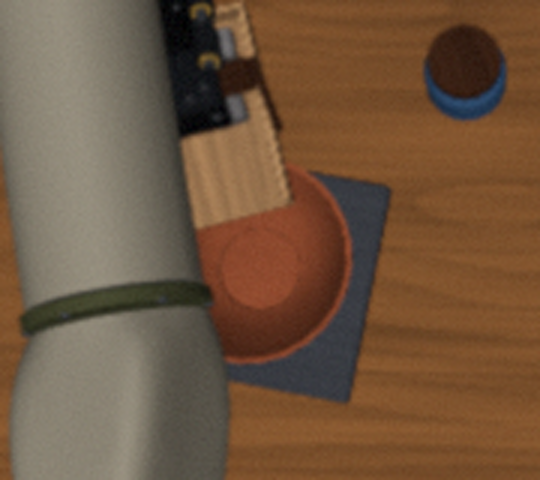

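```bash
python3 -m creep '[[[-2,0,-2,0.5,-1.9,0,-1],[-4,-1,-4,1.1,-3.9,0,-1],[-7,-2,-6,1.6,-5.8,0,-1],[-9,-2,-8,2.1,-7.7,0,-1],[-11,-3,-10,2.7,-9.6,0,-1],[-14,-3,-12,3.2,-11.6,0,-1],[-16,-4,-14,3.7,-13.5,0,-1],[-18,-4,-15,4.3,-15.4,0,-1],[-19,-4,-15,4.5,-16.4,0,-1],[-19,-4,-15,4.5,-16.4,0,-1],[-22,-5,-16,5,-18,0,-1],[-24,-5,-16,5.4,-19.5,0,-1],[-26,-6,-16,5.9,-21.2,0,-1],[-28,-6,-16,6.2,-22.5,0,-1],[-30,-7,-16,6.5,-23.7,0,-1],[-32,-7,-17,6.9,-25,0,-1],[-34,-8,-17,7.2,-26.3,0,-1],[-36,-8,-17,7.6,-27.6,0,-1],[-38,-9,-17,8,-28.9,0,-1],[-38,-9,-17,8,-28.9,0,-1]]]'
python3 - <<'E'
from h import *
snap('side','side5');a=cv2.imread('pics/side5.png')
cv2.imwrite('pics/s5c.png',cv2.resize(a[60:220,200:400],None,fx=3,fy=3,interpolation=cv2.INTER_CUBIC))
E
```

```text
t: 16.6
eef_pos: [0.6375, 0.1784, 0.1878]
eef_rot: [3.054, 0.0, 1.84]
wrist_force: [-0.2, 0.5, -3.0]
width: 0.0096
finger_force: 45.0
```

View pics/s5c.png

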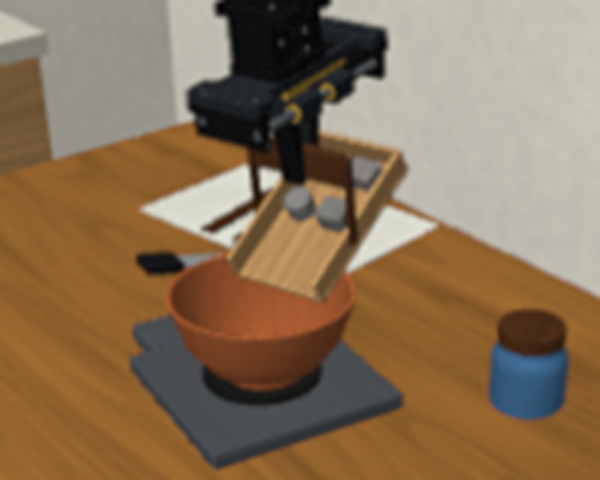

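```bash
python3 -m creep '[[[-1,0,0,0.1,-0.5,0,-1],[-2,0,0,0.3,-1,0,-1],[-2,-1,0,0.4,-1.5,0,-1],[-3,-1,0,0.5,-1.9,0,-1],[-4,-1,1,0.7,-2.4,0,-1],[-5,-1,1,0.8,-2.9,0,-1],[-6,-2,1,0.9,-3.4,0,-1],[-6,-2,1,1.1,-3.9,0,-1],[-7,-2,1,1.2,-4.3,0,-1],[-8,-2,1,1.3,-4.8,0,-1],[-8,-2,1,1.3,-4.8,0,-1],[-8,-2,1,1.3,-4.8,0,-1],[-8,-2,1,1.3,-4.8,0,-1]]]'
python3 - <<'E'
from h import *
snap('side','side6');a=cv2.imread('pics/side6.png')
cv2.imwrite('pics/s6c.png',cv2.resize(a[60:220,200:400],None,fx=3,fy=3,interpolation=cv2.INTER_CUBIC))
E
```

```text
t: 18.27
eef_pos: [0.6299, 0.1766, 0.1886]
eef_rot: [2.968, 0.001, 1.84]
wrist_force: [-0.6, -0.1, -3.6]
width: 0.0098
finger_force: 44.9
```

View pics/s6c.png

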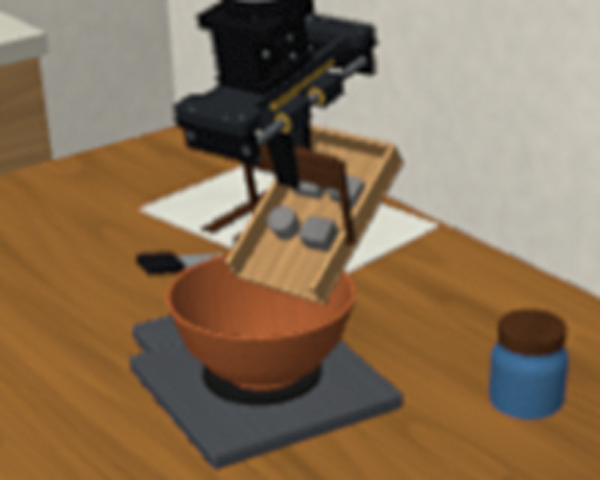

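```bash
cat >> h.py <<'E'
def grey(n):
    im,d=get_image(n); P=cloud(n,d); h=cv2.cvtColor(im,cv2.COLOR_RGB2HSV)
    m=(h[...,1]<60)&(h[...,2]>70)&(np.hypot(P[...,0]-.60,P[...,1]-.165)<.17)&(P[...,2]>.03)&(P[...,2]<.25)
    k,l,s,c=cv2.connectedComponentsWithStats(m.astype(np.uint8))
    for i in range(1,k):
        if s[i,4]>=15: print(n,s[i,4],c[i].round(),P[l==i].mean(0).round(3))
E
python3 -m creep '[[[0,0,0,0,0,0,-1],[0,0,0,0,0,0,-1],[0,0,0,0,0,0,-1],[0,0,0,0,0,0,-1]]]' | tail -3
python3 -c "
from h import *
grey('side');grey('top')"
python3 -m creep '[[[0,0,0,0,0,0,-1],[0,0,0,0,0,0,-1],[0,0,0,0,0,0,-1],[0,0,0,0,0,0,-1]]]' |tail -3
python3 -c "
from h import *
grey('side');grey('top')"
```

```text
wrist_force: [-0.1, 0.5, -2.5]
width: 0.0094
finger_force: 44.9
side 15 [285. 119.] [0.62  0.218 0.181]
side 178 [294. 145.] [0.612 0.172 0.122]
side 27 [264. 146.] [0.589 0.289 0.081]
side 33 [281. 169.] [0.571 0.181 0.056]
top 53 [237. 170.] [0.612 0.146 0.121]
top 77 [244. 185.] [0.583 0.138 0.059]
wrist_force: [-0.0, 0.1, -2.9]
width: 0.0096
finger_force: 44.9
side 15 [285. 119.] [0.62  0.218 0.181]
side 27 [264. 146.] [0.589 0.289 0.081]
side 56 [283. 170.] [0.572 0.173 0.059]
top 68 [241. 183.] [0.589 0.145 0.058]
top 72 [239. 199.] [0.55  0.148 0.053]
```

Run:
```python
from h import *
snap('side','side7');snap('top','top7');a=cv2.imread('pics/side7.png');b=cv2.imread('pics/top7.png')
H=np.zeros((480,800,3),np.uint8)
H[:,:440]=cv2.resize(a[60:180,230:340],None,fx=4,fy=4,interpolation=cv2.INTER_CUBIC)
H[:360,440:]=cv2.resize(b[145:235,190:280],None,fx=4,fy=4,interpolation=cv2.INTER_CUBIC)
cv2.imwrite('pics/c7.png',H)
```

```text
(no output)
```

View pics/c7.png

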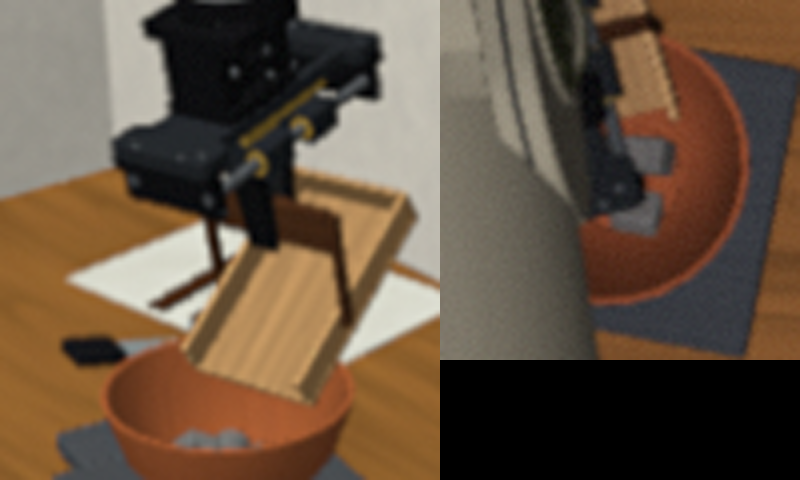

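```bash
python3 -m creep '[[[0,0,10,0,0,0,-1],[0,0,30,0,0,0,-1],[5,1,50,0,0,0,-1],[10,3,50,-1.3,4.8,0,-1],[20,6,50,-2.6,9.6,0,-1],[30,8,50,-4,14.4,0,-1],[30,8,45,-5.3,19.3,0,-1],[30,0,40,-6.6,24.1,0,-1],[30,-20,35,-8,28.9,0,-1],[20,-50,30,-9.3,33.7,0,-1],[0,-90,20,-9.3,33.7,0,-1],[-20,-130,16,-9.3,33.7,0,-1],[-40,-180,16,-9.3,33.7,0,-1],[-55,-230,16,-9.3,33.7,0,-1],[-70,-280,16,-9.3,33.7,0,-1],[-85,-330,16,-9.3,33.7,0,-1],[-95,-370,16,-9.3,33.7,0,-1],[-100,-385,16,-9.3,33.7,0,-1],[-100,-387,16,-9.3,33.7,0,-1],[-100,-387,16,-9.3,33.7,0,-1]]]'
python3 -c "
from h import *
grey('side');grey('top');snap('top','top8')
P=np.load('pics/top8.npy');m=(abs(P[...,0]-.58)<.12)&(abs(P[...,1]-.16)<.09)&(P[...,2]>.09)&(P[...,2]<.115)
print(cv2.minEnclosingCircle((P[m][:,:2]*1000).astype(np.float32)))"
```

```text
t: 22.12
eef_pos: [0.5308, -0.2088, 0.2045]
eef_rot: [-2.706, -0.0, 1.843]
wrist_force: [0.7, -0.2, -1.2]
width: 0.0094
finger_force: 44.9
side 33 [281. 141.] [0.657 0.301 0.072]
side 27 [264. 146.] [0.589 0.289 0.081]
side 55 [283. 170.] [0.572 0.173 0.059]
top 392 [184. 165.] [0.628 0.289 0.069]
top 232 [232. 188.] [0.576 0.168 0.058]
top 112 [239. 197.] [0.553 0.151 0.053]
((576.2249755859375, 160.6776123046875), 84.54918670654297)
```

```bash
python3 -m creep '[[[0,0,-20,0,0,0,-1],[0,0,-45,0,0,0,-1],[0,0,-70,0,0,0,-1],[0,0,-95,0,0,0,-1],[0,0,-115,0,0,0,-1],[0,0,-127,0,0,0,-1],[0,0,-133,0,0,0,-1],[0,0,-136,0,0,0,-1],[0,0,-138,0,0,0,-1],[0,0,-139,0,0,0,-1],[0,0,-140,0,0,0,-1],[0,0,-140,0,0,0,-1]]]'
python3 - <<'E'
from h import *
a=cv2.imread('pics/top8.png');snap('side','side9');b=cv2.imread('pics/side9.png')
H=np.zeros((400,800,3),np.uint8)
H[:,:400]=cv2.resize(a[138:238,185:285],None,fx=4,fy=4,interpolation=cv2.INTER_CUBIC)
H[:,400:]=cv2.resize(b[190:310,310:430],(400,400),interpolation=cv2.INTER_CUBIC)
cv2.imwrite('pics/c9.png',H)
E
```

```text
t: 23.78
eef_pos: [0.5301, -0.2106, 0.065]
eef_rot: [-2.706, 0.001, 1.841]
wrist_force: [0.9, -0.9, 0.8]
width: 0.01
finger_force: 44.9
```

View pics/c9.png

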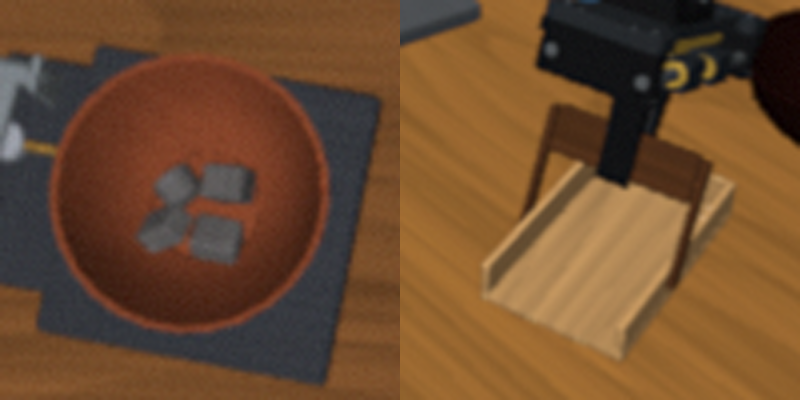

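```bash
python3 -m creep '[[[0,0,0,0,0,0,-0.5],[0,0,0,0,0,0,0],[0,0,0,0,0,0,0.2],[0,0,0,0,0,0,0.2],[0,0,0,0,0,0,0.2],[8,2,18,0,0,0,0.2],[16,5,36,0,0,0,0.2],[33,9,72,0,0,0,0.2],[41,11,110,0,0,0,0.2],[41,11,160,0,0,0,0.2],[41,11,200,0,0,0,0.2],[41,11,200,0,0,0,0.2],[41,11,200,0,0,0,0.2],[41,11,200,0,0,0,0.2]]]'
python3 - <<'E'
from h import *
snap('side','side10');P=np.load('pics/side10.npy')
m=(abs(P[...,0]-.53)<.1)&(abs(P[...,1]+.21)<.08)
for lo,hi in((.002,.012),(.02,.035),(.07,.12)):
    q=P[m&(P[...,2]>lo)&(P[...,2]<hi)];A=np.c_[q[:,:2],np.ones(len(q))]
    print(len(q),q.mean(0).round(4),np.linalg.lstsq(A,q[:,2],rcond=None)[0].round(3))
E
```

```text
t: 25.58
eef_pos: [0.5705, -0.1992, 0.2633]
eef_rot: [-2.703, -0.0, 1.841]
wrist_force: [0.1, 0.3, 0.4]
width: 0.052
finger_force: 0.0
1928 [ 0.5192 -0.2117  0.0046] [0.003 0.003 0.004]
403 [ 0.5226 -0.2173  0.0265] [-0.001  0.003  0.028]
748 [ 0.5368 -0.2114  0.0844] [ 1.504  0.431 -0.632]
```

The tray is flat: its floor sits at about 5 mm with no slope, and the gripper is clear of it.

```bash
python3 -c "
from cell import *
print(sign_off())"
```

```text
the job is handed in; nothing more can be done
None
```

The job is handed in: I worked the pump lever four strokes, tipped all four stones into the unmoved bowl, and left the empty tray flat on the bench and released; no verdict came back.

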